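# Blank off a coolant canister with a camlock coupling

## Task

Close the coolant canister: set the camlock coupling over the grooved brass adaptor on the canister with both cam arms still up, and push it straight down until you feel it come fully home. Then swing the two cam arms down one after the other, each all the way to its stop, without ever forcing anything: an arm that will not go all the way shows that the coupling is not home yet. Let go, and leave the other things on the worktop where they are.

Things in the scene. Friction and masses are not known exactly. Their poses are not given: they have to be found in the camera images.
- coupling: Loose camlock blanking coupling, aluminium, about 0.3 kg, mouth down. Origin: centre of the mouth (underside); z up through its closed top, x towards arm A, -x towards arm B. Round body 49 mm in diameter, 46 mm high; bore 35.6 mm in diameter, 40 mm deep to its inner roof. It may sit turned any way on the round adaptor, but a lowered arm sweeps out to 86 mm from the axis: choose a turn you can reach.
- coupling_grip (a point): Centre of the square grip block on top of the coupling, 61 mm above the mouth. Block 32 x 32 mm (sides along the coupling's x and y), 30 mm high, from 15 mm below to 15 mm above this point; the round body below it is wider, so keep the fingertips above it. Grip its +y and -y sides: the raised arms stand at +x and -x, reaching 67 mm from the axis and 7 mm above this point.
- cam_a (a joint): Cam arm A, 62 mm long, 13 mm wide, 6 mm thick, steel with a red end. Pivot: level pin along y at x = +24 mm, 28 mm above the mouth. 0 to 0.15 = raised (0: pointing out and 40 degrees up), grows as it swings down, 1.309 = closed at its stop (out and 35 degrees down). Stays where left; takes 0.12 N m, 2 to 4 N at the red end. Does not pass about 1.15 while the coupling is over 4 mm short of home.
- cam_b (a joint): Cam arm B, the same as arm A but on the -x side of the coupling (pivot at x = -24 mm, same values and effort).
- cam_a_tip (a point): Centre of the red end of arm A (16 mm long, 20 mm wide, 7 mm thick), 54 mm from the pivot. A shut gripper coming straight down on the arm's middle line, 60 mm from the coupling's axis, swings it all the way; the finger ends about 55 mm below the grip block's centre. Moving it takes 3 to 4 N there: stop at about 10 N; 20 N at the stop levers the coupling and is forcing it.
- cam_b_tip (a point): Centre of the red end of arm B, 54 mm from its pivot, as for arm A.
- tank: Coolant canister, grey, round, 82 mm in diameter, 50 mm high, fixed. Origin: centre of its underside, z up. On its axis stands the brass adaptor, 34 mm in diameter, its tip tapering to 27 mm over 5.5 mm, groove 20 to 30 mm below the tip. The adaptor is on a long screw thread: its tip is up to 12 mm higher or lower than point port. More than 60 N between coupling and canister is forcing it.
- port (a point): On the adaptor's axis, 116 mm above the canister's underside: nominal tip height (true: within 12 mm). A black seal button stands 9 mm out of the tip: the coupling set down rests on it. It slides in under a steady 15 N and stays in; then the coupling's roof meets the hard tip: home, felt as a sharp rise (stop at 20 to 25 N). Home, coupling_grip is 21 mm above the true tip.
- loupe: Bystander: black loupe, upright, 37 mm in diameter, 40 mm high. Origin: centre of its underside.
- wipe_pack: Bystander: white box of wipes, 63 x 106 x 37 mm. Origin: centre of its underside.
- spacer_block: Bystander: grey metal block, 20 x 50 x 25 mm. Origin: centre of its underside.
- caliper: Bystander: caliper lying flat, 62 x 160 x 13 mm. Origin: centre of its underside.
- bearing: Bystander: ball bearing lying flat, 26 mm in diameter, 8 mm high. Origin: centre of its underside.

How it is judged:
By the outcome, as a careful person would: the job done as asked, in the order asked, and still so for the second after the job is handed in, with the robot touching nothing.
It also fails if it takes over 67 s, if anything falls off the work surface, if the arm or the gripper's body presses on something with over 40 N, if the wrist force passes 120 N, or if a joint passes its speed limit or range.

## Robot

A 6-joint arm with a two-finger parallel gripper is mounted at the origin on a cart in front of the work surface, level with it; the furniture and walls round the work are solid. World frame = base frame: x ahead of the robot, y to its left, z up, the work surface at z = 0. Lengths are in mm, angles in rad, forces in N, time in s.
With the tool pointing down it reaches from about 275 to 750 mm from the base axis. Payload 10.2 kg.
Tool frame: the origin (TCP) lies at the very end of the fingers, on their centre line; the grasp point (between the pads) lies bot.tcp_to_grasp behind it (bot.tcp_to_grasp is the distance from the TCP to the grasp point, in mm); z points along the fingers, y is the direction in which the jaws open and shut (so a half turn about z gives the same grasp; the last joint's range is limited). The gripper opens to 85 mm and grips with 20 to 120 N. Pads are 22 mm wide; open, the fingers measure 114 mm over their backs; the gripper's body (76 mm by 85 mm) begins 54 mm behind the grasp point. The pads swing forward as they close: fully open they stand 13 mm farther back than shut.
Start: joints at [-1.479, 0.313, 1.498, -0, 1.331, -0.223], TCP at [162.541, -499.211, 205.894] pointing down, gripper open.
Joint ranges: [-2.94, 2.94], [-0.97, 2.17], [0.19, 2.56], [-1.23, 4.37], [0.02, 3.11], [-2.88, 2.88]. Speed limits (rad/s): [2.39, 2.39, 3.01, 3.14, 3.14, 3.14].

## Interface

Orientations are given as a rotation vector (axis times angle).
In Python, from station import bot gives the robot as it stands.
- The arm moves only by the shell command python3 -m inch 'ROWS' [OPENING] [FORCE]. ROWS is JSON, one flat list of numbers, 6 for each row, row after row: the shift along the tool's x, y, z in mm, then the turn, a rotation vector about the tool's x, y, z in rad. A call has 1 to 12 rows; each row shifts and turns the commanded pose from where the row before left it, along the tool's axes as they then stand; what a row does not reach is not made up. A row lasts 1/8 s, in which the tool goes at most 62.5 mm and 10.7 degrees, less where a joint would pass 70% of its speed; a pose out of reach is approached as far as the arm can. A call is refused whole if a number of a shift passes 62.5 or a number of a turn 0.188, either way. A call with a gripper value outside its range is refused whole. OPENING is the closure, from 0 (fully open) to 1 (shut), set as the call begins (- or left out, the last holds). The fingers move at their own pace and stop on an object; FORCE is the grip in N (left out, the last holds). Time passes only in rows, so rows that do not move let the fingers close. It gives the time, the measured TCP pose, the force and the opening at its end, in the units of the state.
- bot.get_state(): the state, without advancing time (a new reading comes with each control period).
- bot.snapshot(name): name is "side" or "top" or "wrist"; returns the picture (400x640x3 uint8, red, green, blue); there is no depth.
- bot.camera_model(name): a dict with "fov_y" (degrees; the focal length in pixels is half the picture's height over the tangent of half this angle, whatever the lens; pixels are square), "cx", "cy" (the principal point, pixels), "k1" (the pictures are not rectified: a ray, as slopes to the right and down, at radius r is drawn at 1 + k1 r^2 times it, then the intrinsics apply), "R" (3x3) and "t" (3): a world point X has camera coordinates R X + t; the wrist camera has in their place "mount" (4x4, takes a point from camera to tool coordinates, whose origin is the TCP and whose axes are the flange's). Camera axes: x right, y down, z forward; pixel columns grow to the right and rows downward; lengths in mm; the calibration is good to about 2 mm. A picture is of the moment at which its call begins: read the wrist's pose just before it. camera_model takes no time and is no camera call.
- bot.close_job(): hands the job in, once; it reports no verdict.
The state is a dict: "time": time; "qpos": joint angles; "qd": joint speeds; "joint_torque": joint torques, N m; "ee_pos": TCP position; "tcp_rot": TCP orientation; "ft_force": force on the tool from outside, world axes, zero at the start; "torque": the same for the moment, N m; "finger_gap": finger opening in mm.
Only numpy, scipy, OpenCV 4.12 (cv2) and the standard library are available. Lean on these libraries where they do the work, as an engineer would, in place of code of your own. Each camera call takes 0.05 s, during which the arm holds its last target. There are 200 camera calls.

## Working session

There is one attempt and no reset: what is moved stays moved. The work goes in short steps, Python scripts to look and compute and a shell command to move; the robot and the scene stay as the last step left them, time stands still between calls to the robot, and variables do not carry over. Pictures are saved under pics/ and viewed, about 8 in all and at most 12, crops included, and the job is handed in when it is done.

```bash
ls; mkdir -p pics; cat > h.py <<'E'
import numpy as np, cv2
from scipy.spatial.transform import Rotation as Rn
from station import bot
def snap(name,fn):
    s=bot.get_state(); im=bot.snapshot(name); cv2.imwrite('pics/'+fn,im[:,:,::-1]); return im,s
def K(m):
    f=200/np.tan(np.radians(m['fov_y'])/2); return f
def ray(name,u,v,s=None):
    m=bot.camera_model(name); f=K(m)
    d=cv2.undistortPoints(np.array([[[u,v]]],float),np.array([[f,0,m['cx']],[0,f,m['cy']],[0,0,1]]),np.array([m['k1'],0,0,0.]))[0,0]
    d=np.array([d[0],d[1],1.])
    if 'R' in m:
        R=np.array(m['R']);t=np.array(m['t']); return -R.T@t,R.T@d
    M=np.array(m['mount']); T=Rn.from_rotvec(s['tcp_rot']).as_matrix()
    return T@M[:3,3]+np.array(s['ee_pos']),T@M[:3,:3]@d
def onz(name,u,v,z,s=None):
    o,d=ray(name,u,v,s); return o+d*(z-o[2])/d[2]
def cross(r1,r2):
    (a,d),(b,e)=r1,r2
    A=np.array([d,-e]).T; x=np.linalg.lstsq(A,b-a,rcond=None)[0]
    p,q=a+d*x[0],b+e*x[1]; return (p+q)/2,np.linalg.norm(p-q)
def proj(name,X,s=None):
    m=bot.camera_model(name); f=K(m)
    if 'R' in m: c=np.array(m['R'])@X+np.array(m['t'])
    else:
        M=np.array(m['mount']); T=Rn.from_rotvec(s['tcp_rot']).as_matrix()
        c=M[:3,:3].T@(T.T@(np.array(X)-s['ee_pos'])-M[:3,3])
    a=c[:2]/c[2]; a=a*(1+m['k1']*(a@a)); return a*f+[m['cx'],m['cy']]
E
python3 - <<'E'
from h import *
a,s=snap('top','top1.png'); b,_=snap('side','side1.png')
print(s, bot.tcp_to_grasp)
for n in('top','side','wrist'): print(n,bot.camera_model(n))
E
```

```text
pics
{'time': 0.0, 'qpos': array([-1.47938977e+00,  3.13463580e-01,  1.49843993e+00, -4.93930153e-05,
        1.33099778e+00, -2.23399907e-01]), 'qd': array([-0.0002266 ,  0.00129133,  0.00054093,  0.00153721, -0.00153735,
        0.00061983]), 'joint_torque': array([ 4.09718472e-03, -4.12261999e+01, -2.59739292e+01,  4.84710802e-05,
        4.09110085e-03,  1.68258043e-05]), 'ee_pos': array([ 162.50500353, -498.90889064,  205.32707905]), 'tcp_rot': array([-3.10145958e+00, -4.92270499e-01, -6.03485134e-05]), 'ft_force': array([-0.52024587,  0.79539002, -0.13395565]), 'torque': array([ 0.00840126,  0.05002511, -0.02460001]), 'finger_gap': 85.58163455546241} 18.700000000000003
top {'fov_y': 46.29362574490566, 'cx': 315.16786244230565, 'cy': 201.32790441501524, 'k1': 0.03536777279392939, 'R': array([[ 0.02309265, -0.99962341, -0.01482452],
       [-0.98887424, -0.02065967, -0.14731231],
       [ 0.14695056,  0.01806142, -0.98897893]]), 't': array([ 190.53805724,  480.49032309, 1231.26170031])}
side {'fov_y': 50.26246616138466, 'cx': 325.8101207846132, 'cy': 195.72695021761766, 'k1': -0.030915501928131854, 'R': array([[-0.90382106, -0.42711699, -0.0260492 ],
       [-0.16634256,  0.40678013, -0.89825391],
       [ 0.3942558 , -0.80752771, -0.43870418]]), 't': array([502.690363  ,  73.23208864, 851.60730666])}
wrist {'fov_y': 65.82665009073398, 'cx': 316.8975754980233, 'cy': 203.24825045643587, 'k1': -0.05173116184310441, 'mount': array([[-4.09845530e-04, -9.46192168e-01, -3.23605025e-01,
         8.30682602e+01],
       [ 9.99999908e-01, -4.27755228e-04, -1.57811082e-05,
        -7.62651495e-01],
       [-1.23491780e-04, -3.23605002e-01,  9.46192257e-01,
        -1.68683407e+02],
       [ 0.00000000e+00,  0.00000000e+00,  0.00000000e+00,
         1.00000000e+00]])}
```

View pics/top1.png

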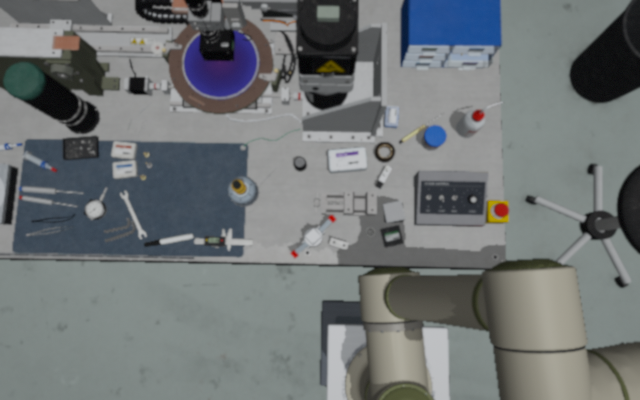

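View pics/side1.png

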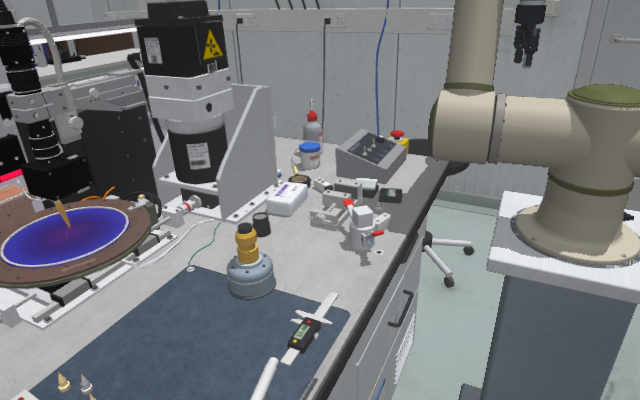

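Top: coupling at about (314,236), red ends (332,218) and (294,254), canister with brass adaptor at (242,188), loupe (300,162). Side: coupling (362,228), adaptor (246,243). Next I measure them with colour masks.

```bash
python3 - <<'E'
from h import *
def blobs(im,lo,hi,roi):
    h=cv2.cvtColor(im,cv2.COLOR_RGB2HSV); m=cv2.inRange(h,lo,hi)
    if lo[0]==0 and hi[0]<9: m|=cv2.inRange(h,(172,lo[1],lo[2]),hi[:0]+(180,255,255))
    z=np.zeros_like(m);x0,y0,x1,y1=roi;z[y0:y1,x0:x1]=m[y0:y1,x0:x1]
    n,l,st,c=cv2.connectedComponentsWithStats(z); return [(st[i].tolist(),c[i].round(1).tolist()) for i in range(1,n) if st[i][4]>6]
t=cv2.imread('pics/top1.png')[:,:,::-1].copy(); s=cv2.imread('pics/side1.png')[:,:,::-1].copy()
rt=blobs(t,(0,140,90),(8,255,255),(270,200,350,265)); rs=blobs(s,(0,140,90),(8,255,255),(335,190,395,250))
bt=blobs(t,(10,90,60),(28,255,255),(225,170,262,210)); bs=blobs(s,(10,120,60),(28,255,255),(225,215,270,275))
for n,b in zip(('rt','rs','bt','bs'),(rt,rs,bt,bs)): print(n,b)
P={}
for _,c in rt:
  print('red top on z62.7',onz('top',*c,62.7).round(1))
  for _,d in rs:
    p,e=cross(ray('top',*c),ray('side',*d)); print(c,d,p.round(1),e.round(1))
for _,c in bt:
  for z in(80,100,116,125): print(z,onz('top',*c,z).round(1))
  for _,d in bs:
    p,e=cross(ray('top',*c),ray('side',*d)); print(c,d,p.round(1),e.round(1))
E
python3 -c "
import cv2
a=cv2.imread('pics/top1.png')[140:270,210:360];b=cv2.imread('pics/side1.png')[190:310,210:400]
a=cv2.resize(a,(600,520),interpolation=2)
b=cv2.resize(b,(760,480),interpolation=2)
cv2.imwrite('pics/b1.png',b)"
```

```text
rt [([329, 216, 6, 5, 24], [331.5, 218.0]), ([292, 251, 5, 6, 19], [293.8, 253.7])]
rs [([344, 199, 10, 8, 46], [348.0, 201.8]), ([373, 230, 11, 6, 39], [377.7, 232.8])]
bt [([232, 180, 14, 14, 107], [239.4, 187.2])]
bs [([236, 228, 22, 36, 591], [247.1, 246.7])]
red top on z62.7 [428.8 156.5  62.7]
[331.5, 218.0] [348.0, 201.8] [429.8 156.6  59. ] 1.2
[331.5, 218.0] [377.7, 232.8] [403.7 146.8  -7.3] 67.8
red top on z62.7 [332.9 253.2  62.7]
[293.8, 253.7] [348.0, 201.8] [357.  259.9 119.7] 55.9
[293.8, 253.7] [377.7, 232.8] [333.2 253.3  61.7] 0.5
80 [503.2 400.7  80. ]
100 [499.7 397.  100. ]
116 [496.9 394.1 116. ]
125 [495.3 392.4 125. ]
[239.4, 187.2] [247.1, 246.7] [504.6 401.7  77.6] 2.1
```

View pics/b1.png

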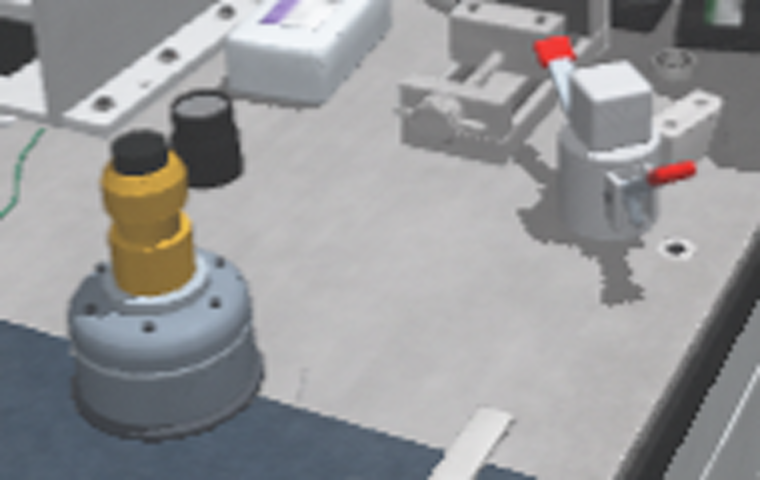

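Side crop: adaptor with its black button and the coupling standing upright, arms raised. The coupling is at about (381,205), with arms along (-1,1). I plan a transit to above it.

```bash
cat >> h.py <<'E'
def plan(target,ydeg,n,ref=None):
    """rows to bring the tool (pointing down, tool y at world angle ydeg) to target"""
    s=bot.get_state(); T=Rn.from_rotvec(s['tcp_rot']); p=np.array(s['ee_pos'])
    if ref is not None: p=np.array(ref)
    a=np.radians(ydeg); y=np.array([np.cos(a),np.sin(a),0]); z=np.array([0,0,-1.]); x=np.cross(y,z)
    G=Rn.from_matrix(np.array([x,y,z]).T); w=(T.inv()*G).as_rotvec(); d=(np.array(target)-p)/n
    rows=[]
    for i in range(n):
        rows.append(np.r_[T.inv().apply(d).round(1),(w/n).round(4)]); T=T*Rn.from_rotvec(w/n)
    print('\n'.join(','.join(f'{v:g}' for v in r) for r in rows))
E
python3 -c "
from h import *
plan([381,205,260],45,16)"
```

```text
26.6,-37.6,-3.4,-0,-0.0001,-0.1276
31.2,-33.9,-3.4,-0,-0.0001,-0.1276
35.2,-29.7,-3.4,-0,-0.0001,-0.1276
38.7,-25,-3.4,-0,-0.0001,-0.1276
41.6,-19.8,-3.4,-0,-0.0001,-0.1276
43.8,-14.4,-3.4,-0,-0.0001,-0.1276
45.2,-8.7,-3.4,-0,-0.0001,-0.1276
46,-2.9,-3.4,-0,-0.0001,-0.1276
46,3,-3.4,-0,-0.0001,-0.1276
45.2,8.8,-3.4,-0,-0.0001,-0.1276
43.7,14.5,-3.4,-0,-0.0001,-0.1276
41.5,20,-3.4,-0,-0.0001,-0.1276
38.6,25.1,-3.4,-0,-0.0001,-0.1276
35.1,29.8,-3.4,-0,-0.0001,-0.1276
31.1,34,-3.4,-0,-0.0001,-0.1276
26.5,37.7,-3.4,-0,-0.0001,-0.1276
```

```bash
python3 -m inch '[27,-38,-6,0,0,-0.128, 31,-34,-6,0,0,-0.128, 35,-30,-6,0,0,-0.128, 39,-25,-6,0,0,-0.128, 42,-20,-6,0,0,-0.128, 44,-14,-6,0,0,-0.128, 45,-9,-6,0,0,-0.128, 46,-3,-6,0,0,-0.128]' && python3 -m inch '[46,3,-1,0,0,-0.128, 45,9,-1,0,0,-0.128, 44,15,-1,0,0,-0.128, 42,20,-1,0,0,-0.128, 39,25,-1,0,0,-0.128, 35,30,0,0,0,-0.128, 31,34,0,0,0,-0.128, 26,38,0,0,0,-0.128, 0,0,0,0,0,0, 0,0,0,0,0,0]'
python3 - <<'E'
from h import *
a,s=snap('wrist','w1.png'); print(s['ee_pos'],s['tcp_rot'],s['time'],s['qpos'],s['ft_force'])
E
```

```text
time: 1.1
ee_pos: [271.2, -144.3, 254.0]
tcp_rot: [2.46, 1.954, 0.0]
ft_force: [-0.4, -0.4, 0.8]
finger_gap: 85.5
time: 2.35
ee_pos: [379.6, 206.9, 258.6]
tcp_rot: [-1.193, -2.905, 0.001]
ft_force: [1.1, -0.8, -0.1]
finger_gap: 85.4
[379.56046404 206.94908116 258.61928145] [-1.19339748e+00 -2.90546959e+00  1.15226350e-03] 2.35 [ 2.26979506e-01  6.82330043e-02  1.65746246e+00 -2.65484271e-04
  1.41679573e+00 -5.64311943e-01] [ 1.13759294 -0.82733291 -0.14126595]
```

View pics/w1.png

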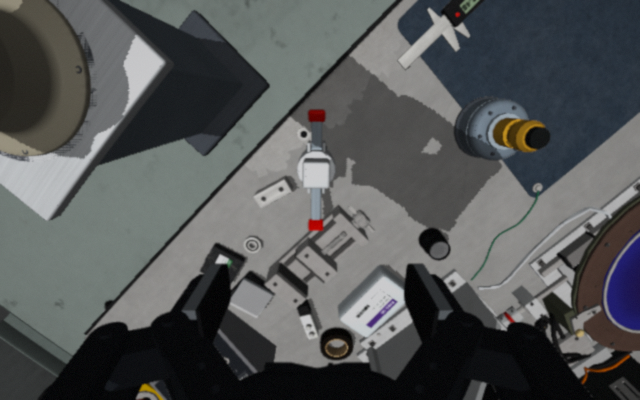

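Wrist view: coupling centred at (317,170), red ends (317,116) and (316,226), arms along tool x as wanted; adaptor top at (538,137). Measure with both red ends and the button.

```bash
python3 - <<'E'
from h import *
s=bot.get_state()
im=cv2.imread('pics/w1.png'); h=cv2.cvtColor(im,cv2.COLOR_BGR2HSV)
m=cv2.inRange(h,(0,150,80),(6,255,255))|cv2.inRange(h,(174,150,80),(180,255,255)); m[:90]=0;m[250:]=0;m[:,:280]=0;m[:,350:]=0
n,l,st,c=cv2.connectedComponentsWithStats(m); print(st[1:],c[1:])
P=[]
for i in range(1,n):
  if st[i][4]>30: P.append(onz('wrist',*c[i],63,s)); print(P[-1].round(1))
print('mid',(P[0]+P[1])/2,'ang',np.degrees(np.arctan2(*(P[0]-P[1])[1::-1])), np.linalg.norm(P[0]-P[1]))
# grip block bright top
g=cv2.inRange(h,(0,0,215),(180,40,255)); g[:150]=0;g[200:]=0;g[:,:290]=0;g[:,345:]=0
n,l,st,c=cv2.connectedComponentsWithStats(g);i=1+st[1:,4].argmax(); print(st[i],c[i],onz('wrist',*c[i],76,s))
# adaptor: button dark blob
k=cv2.inRange(h,(0,0,0),(180,255,70)); k[:115]=0;k[160:]=0;k[:,:520]=0;k[:,560:]=0
n,l,st,c=cv2.connectedComponentsWithStats(k);i=1+st[1:,4].argmax();print('button wrist',st[i],c[i]); bw=c[i]
sd=cv2.imread('pics/side1.png');hs=cv2.cvtColor(sd,cv2.COLOR_BGR2HSV)
k=cv2.inRange(hs,(0,0,0),(180,255,70)); k[:218]=0;k[236:]=0;k[:,:235]=0;k[:,252:]=0
n,l,st,c=cv2.connectedComponentsWithStats(k);i=1+st[1:,4].argmax();print('button side',st[i],c[i])
tp=cross(ray('wrist',*bw,s),ray('side',*c[i])); print('button',tp)
tm=cv2.imread('pics/top1.png');ht=cv2.cvtColor(tm,cv2.COLOR_BGR2HSV)
k=cv2.inRange(ht,(0,0,0),(180,255,70)); k[:172]=0;k[200:]=0;k[:,:228]=0;k[:,250:]=0
n,l,st,ct=cv2.connectedComponentsWithStats(k)
if n>1:
  j=1+st[1:,4].argmax();print('button top',st[j],ct[j],cross(ray('top',*ct[j]),ray('side',*c[i])),cross(ray('top',*ct[j]),ray('wrist',*bw,s)))
cv2.imwrite('pics/c.png',cv2.resize(np.hstack([im[90:240,270:370],im[90:165,440:570].repeat(2,0)[:150]]),None,fx=3,fy=3)[:590,:800])
plan([381,205,130],45,4)
E
```

```text
[[308 110  17  12 180]
 [309 220  15  11 149]] [[316.36666667 115.12777778]
 [315.61073826 224.81879195]]
[332.4 252.4  63. ]
[427.8 156.5  63. ]
mid [380.10808772 204.44772857  63.        ] ang 134.8304068195976 135.31610130089456Traceback (most recent call last):
  File "<stdin>", line 12, in <module>
ValueError: attempt to get argmax of an empty sequence
```

```bash
python3 - <<'E'
from h import *
s=bot.get_state()
def dark(fn,x0,y0,x1,y1,hi=75):
    h=cv2.cvtColor(cv2.imread('pics/'+fn),cv2.COLOR_BGR2HSV)[y0:y1,x0:x1]
    k=cv2.inRange(h,(0,0,0),(180,255,hi)); n,l,st,c=cv2.connectedComponentsWithStats(k)
    if n<2: print(fn,'none',h[:,:,2].min()); return
    i=1+st[1:,4].argmax(); print(fn,st[i]+[x0,y0,0,0,0],c[i]+[x0,y0]); return c[i]+[x0,y0]
w=dark('w1.png',515,112,560,160); d=dark('side1.png',234,218,253,234); t=dark('top1.png',226,170,252,202)
if w is not None and d is not None: print('w-s',cross(ray('wrist',*w,s),ray('side',*d)))
if t is not None and d is not None: print('t-s',cross(ray('top',*t),ray('side',*d)))
# tank body top-view edge via brass in wrist
h=cv2.cvtColor(cv2.imread('pics/w1.png'),cv2.COLOR_BGR2HSV); k=cv2.inRange(h,(10,110,60),(30,255,255)); k[:,:480]=0;k[:,570:]=0;k[:100]=0;k[170:]=0
x,y=np.nonzero(k)[::-1]; print('brass wrist',x.min(),x.max(),y.min(),y.max(),x.mean(),y.mean())
plan([380.3,204.6,130],45,4)
E
python3 - <<'E'
import cv2
im=cv2.imread('pics/w1.png')
cv2.imwrite('pics/c.png',cv2.resize(im[85:175,440:570],None,fx=6,fy=6))
E
```

```text
w1.png [ 515  112   45   48 1546] [542.14683053 137.66558862]
side1.png [238 223  14  11 118] [244.58474576 228.11016949]
top1.png [233 180   7   8  43] [235.97674419 183.72093023]
w-s (array([505.8281066 , 404.21141938, 114.91574797]), np.float64(3.5848032046814073))
t-s (array([505.60618163, 403.36418988, 113.48797346]), np.float64(1.3548452391963661))
brass wrist 494 544 119 151 514.8866995073892 132.85024630541872
-0.5,-0.2,32.2,-0.0001,-0,0.0013
-0.5,-0.2,32.2,-0.0001,-0,0.0013
-0.5,-0.2,32.2,-0.0001,-0,0.0013
-0.5,-0.2,32.2,-0.0001,-0,0.0013
```

View pics/c.png

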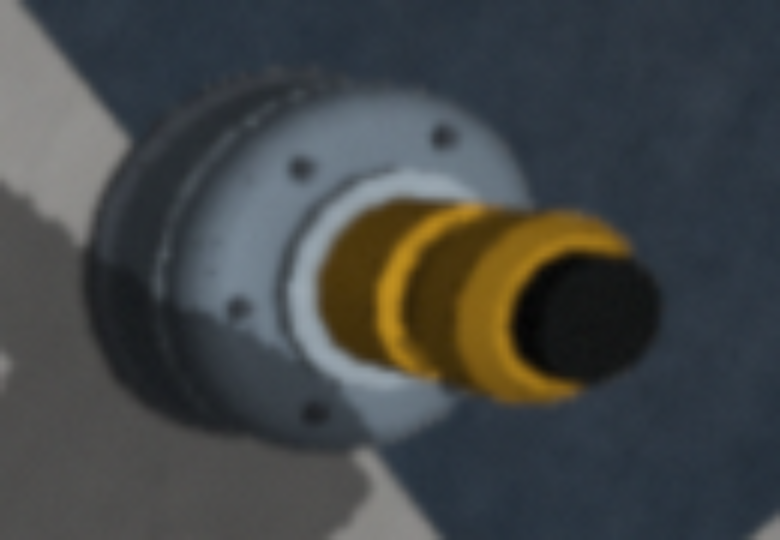

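Button at image (538,138), adaptor about (505,403). I look at it from straight above, in the same relative view as the coupling, so camera bias cancels.

```bash
python3 - <<'E'
from h import *
plan([505,403,312],45,5)
E
```

```text
9.8,45.5,-10.7,-0.0001,-0,0.001
9.9,45.5,-10.7,-0.0001,-0,0.001
9.9,45.5,-10.7,-0.0001,-0,0.001
9.9,45.5,-10.6,-0.0001,-0,0.001
10,45.5,-10.6,-0.0001,-0,0.001
```

```bash
python3 -m inch '[10,45.5,-11,0,0,0, 10,45.5,-11,0,0,0, 10,45.5,-11,0,0,0, 10,45.5,-11,0,0,0, 10,45.5,-10,0,0,0.005, 0,0,0,0,0,0, 0,0,0,0,0,0]'
python3 - <<'E'
from h import *
a,s=snap('wrist','w2.png'); print(s['ee_pos'],s['tcp_rot'],proj('wrist',np.array([505,403,119]),s),proj('wrist',np.array([505,403,110]),s))
np.save('s2.npy',s,allow_pickle=True)
x,y=proj('wrist',np.array([505,403,115]),s).astype(int)
cv2.imwrite('pics/c2.png',cv2.resize(a[y-60:y+60,x-60:x+60,::-1],None,fx=5,fy=5)); print(x-60,y-60)
h=cv2.cvtColor(a,cv2.COLOR_RGB2HSV); k=cv2.inRange(h,(0,0,0),(180,255,75))&0; v=h[:,:,2]
k=(v<60).astype(np.uint8); k[:y-60]=0;k[y+60:]=0;k[:,:x-60]=0;k[:,x+60:]=0
n,l,st,c=cv2.connectedComponentsWithStats(k); print(st[1:][st[1:,4]>60],c[1:][st[1:,4]>60])
E
```

```text
time: 3.28
ee_pos: [504.2, 403.1, 312.9]
tcp_rot: [-1.202, -2.902, 0.001]
ft_force: [0.1, -0.9, -0.2]
finger_gap: 85.2
[504.16395967 403.09848677 312.85064912] [-1.20202459e+00 -2.90227986e+00  1.02131268e-03] [317.46972205 172.40785405] [317.46322244 170.7298906 ]
257 111
[[292 129  50  21 199]
 [308 163  17  19 263]] [[316.73869347 135.72361809]
 [316.11787072 171.78326996]]
```

View pics/c2.png

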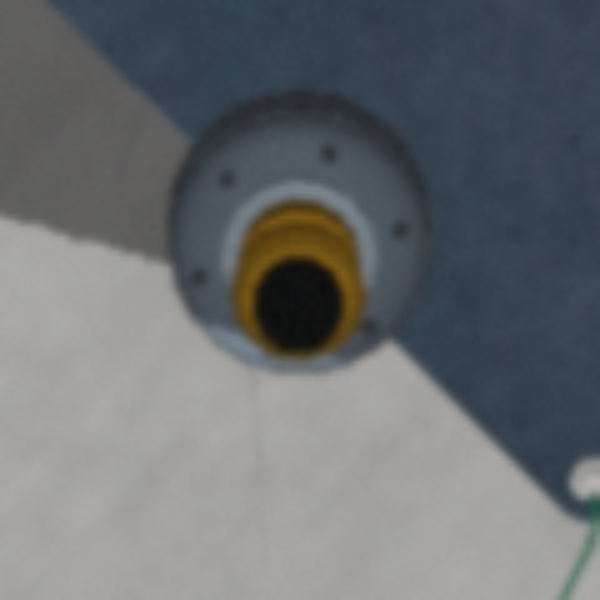

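Button disc centred at (316.4,172) in the wrist picture.

```bash
python3 - <<'E'
from h import *
s=np.load('s2.npy',allow_pickle=True).item()
r=ray('wrist',316.3,171.8,s); d=(244.58,228.11); t=(235.98,183.72)
print(cross(r,ray('side',*d)),cross(r,ray('top',*t)))
for z in (110,114,118): print(onz('wrist',316.3,172,z,s).round(1))
for tip in (104,108,112,116): print(tip,[proj('side',np.array([504.5,402.5,z])).round(1).tolist() for z in (tip,tip+9)])
plan([380.2,204.5,200],45,5)
E
```

```text
(array([505.03764683, 401.93000132, 112.81074778]), np.float64(1.3932115025605185)) (array([504.22737098, 402.5660515 , 119.62733825]), np.float64(1.6773154001314172))
[505.1 400.9 110. ]
[504.5 401.5 114. ]
[503.8 402.2 118. ]
104 [[245.7, 233.1], [245.1, 228.2]]
108 [[245.4, 230.9], [244.8, 226.0]]
112 [[245.2, 228.7], [244.5, 223.8]]
116 [[244.9, 226.6], [244.2, 221.6]]
-10.6,-45.6,22.7,-0,0,0
-10.6,-45.6,22.7,-0,0,0
-10.6,-45.6,22.7,-0,0,0
-10.6,-45.6,22.7,-0,0,0
-10.6,-45.6,22.7,-0,0,0
```

```bash
python3 -m inch '[-10.5,-45.5,22.5,0,0,0, -10.5,-45.5,22.5,0,0,0, -10.5,-45.5,22.5,0,0,0, -10.5,-45.5,22.5,0,0,0, -10.5,-45.5,22.5,0,0,0, 0,0,0,0,0,0, 0,0,0,0,0,0]'; python3 -c "
from h import *
plan([380.2,204.5,50],45,6)"
```

```text
time: 4.2
ee_pos: [381.1, 206.0, 201.6]
tcp_rot: [1.201, 2.901, 0.003]
ft_force: [0.0, -1.1, 0.2]
finger_gap: 85.3
-0,-0.3,25.3,0.0004,0.0002,0.0001
-0.1,-0.3,25.3,0.0004,0.0002,0.0001
-0.1,-0.3,25.3,0.0004,0.0002,0.0001
-0.1,-0.3,25.3,0.0004,0.0002,0.0001
-0.1,-0.3,25.3,0.0004,0.0002,0.0001
-0.1,-0.3,25.3,0.0004,0.0002,0.0001
```

```bash
python3 -m inch '[-0.2,-1,25,0,0,0, -0.2,-1,25,0,0,0, 0,0,25,0,0,0, 0,0,25,0,0,0, 0,0,25,0,0,0, 0,0,20,0,0,0, 0,0,5,0,0,0, 0,0,0,0,0,0]' ; python3 -m inch '[0,0,0,0,0,0, 0,0,0,0,0,0,0,0,0,0,0,0,0,0,0,0,0,0,0,0,0,0,0,0,0,0,0,0,0,0]' 1 60
```

```text
time: 5.2
ee_pos: [380.1, 204.8, 50.9]
tcp_rot: [1.199, 2.903, 0.001]
ft_force: [-0.1, -0.7, -0.8]
finger_gap: 85.5
time: 5.95
ee_pos: [380.3, 204.0, 53.1]
tcp_rot: [1.198, 2.902, -0.001]
ft_force: [-10.4, -8.9, 39.6]
finger_gap: 0.1
```

```bash
python3 - <<'E'
from h import *
b,_=snap('side','side2.png'); a,s=snap('wrist','w3.png'); print(s['finger_gap'],s['ft_force'],s['torque'])
c=cv2.resize(b[150:290,270:450],None,fx=3,fy=3,interpolation=2); d=cv2.resize(a,(400,250)); o=np.zeros((420+250,540,3),np.uint8); 
o=np.zeros((600,800,3),np.uint8); o[:420,:540]=c; o[350:600,400:800]=d; cv2.imwrite('pics/m3.png',o[:,:,::-1])
E
```

```text
0.27807297833353467 [-10.6865436   -8.90970117  38.09885232] [-1.69758318e+00  1.96247080e+00  9.96088544e-04]
```

View pics/m3.png

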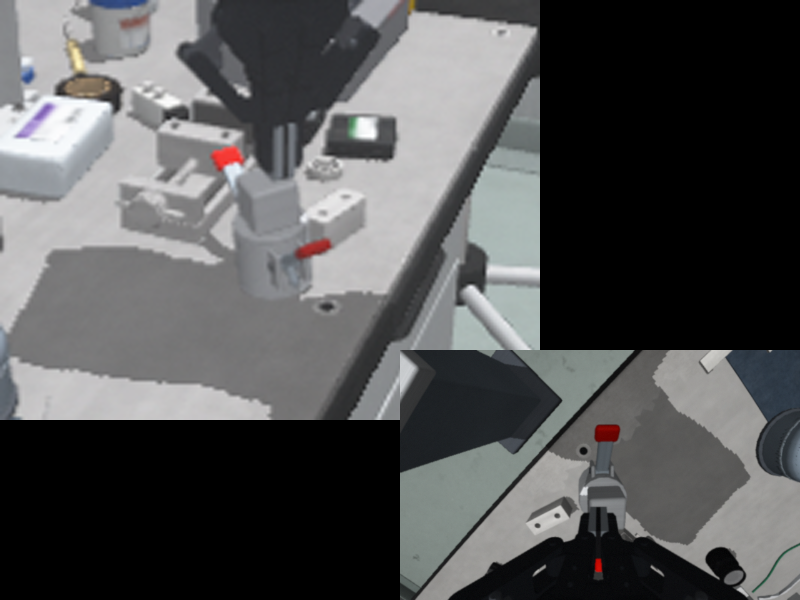

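```bash
python3 - <<'E'
from h import *
s=bot.get_state(); p=np.array(s['ee_pos']); T=Rn.from_rotvec(s['tcp_rot']).as_matrix()
for z in (0,-20,-60): q=p+T@[0,0,z]; print(z,q.round(1),'side crop',((proj('side',q)-[270,150])*3).round(0),'wrist mont',(proj('wrist',q,s)/1.6+[400,350]).round(0))
a=cv2.imread('pics/w3.png'); b=cv2.imread('pics/side2.png')
o=np.zeros((600,800,3),np.uint8)
o[:600,:400]=cv2.resize(a[130:310,257:377],(400,600),interpolation=2); o[:600,400:]=cv2.resize(b[190:265,335:385],(400,600),interpolation=2)
cv2.imwrite('pics/m4.png',o)
E
```

```text
0 [380.3 204.   53.1] side crop [278. 208.] wrist mont [598. 503.]
-20 [380.3 204.   73.1] side crop [279. 181.] wrist mont [598. 513.]
-60 [380.2 204.1 113.1] side crop [279. 123.] wrist mont [598. 543.]
```

View pics/m4.png

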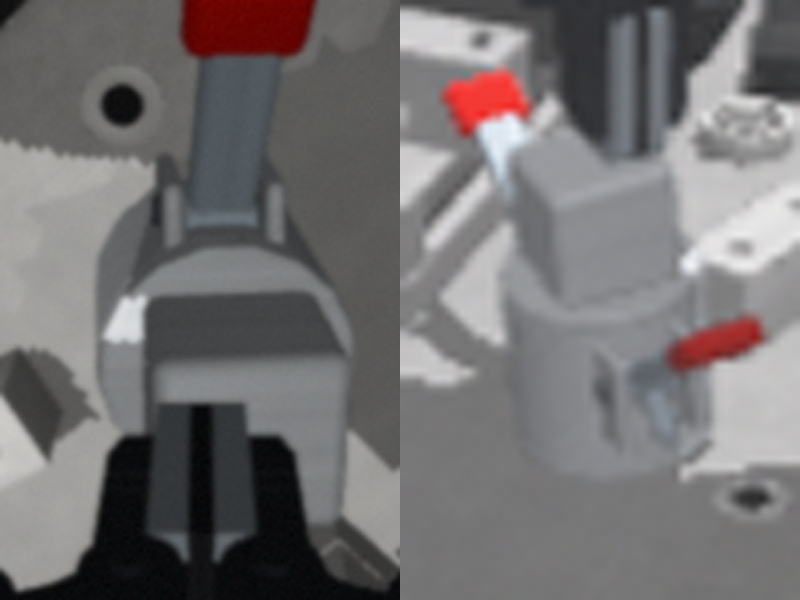

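The fingers are shut on top of the block and press on it (finger tips at about (317,252) in the wrist picture, on the top face). The block was not gripped. I back off upwards before measuring again.

```bash
python3 -m inch '[0,0,-10,0,0,0, 0,0,-20,0,0,0, 0,0,-30,0,0,0, 0,0,-30,0,0,0, 0,0,0,0,0,0,0,0,0,0,0,0]'
python3 - <<'E'
from h import *
a,s=snap('wrist','w4.png'); b,_=snap('side','side4.png'); print(s['ee_pos'],s['finger_gap'],s['ft_force'])
p=np.array(s['ee_pos']); print(proj('wrist',p,s),proj('side',p))
o=np.zeros((600,800,3),np.uint8)
o[:400,:400]=cv2.resize(a[90:290,217:417],(400,400),interpolation=2); o[:,400:]=cv2.resize(b[110:260,310:410],(400,600),interpolation=2)
cv2.imwrite('pics/m5.png',o[:,:,::-1])
E
```

```text
time: 6.8
ee_pos: [379.1, 204.4, 139.8]
tcp_rot: [-1.2, -2.903, 0.001]
ft_force: [0.0, -0.1, 0.3]
finger_gap: 0.1
[379.09577258 204.39747216 139.77906794] 0.056163686079251735 [ 0.04006739 -0.11241995  0.33056407]
[316.89003143 244.71422131] [363.8348601  177.98907445]
```

View pics/m5.png

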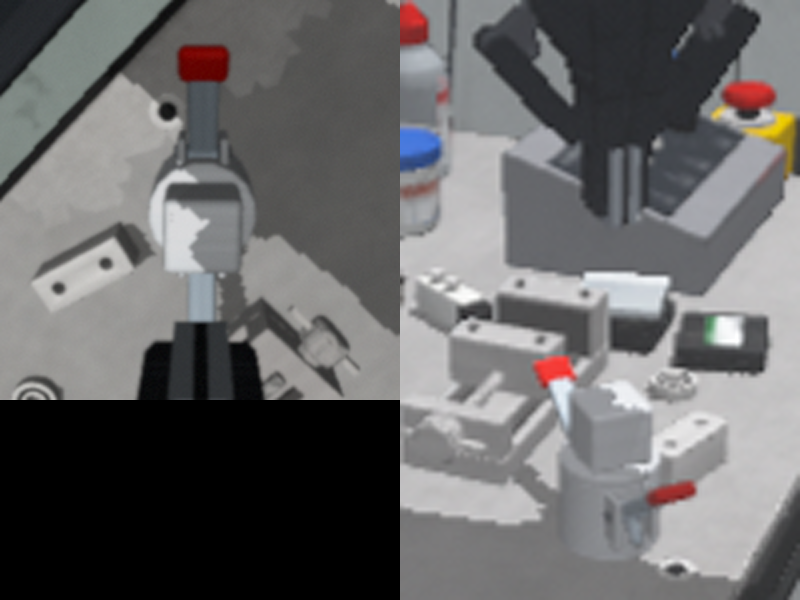

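Raised, shut and free: in the side view the finger ends are at about (366,166), but the reported TCP projects to (364,178). The real ends seem about 20 mm short of the TCP, which would explain the miss. I measure that offset.

```bash
python3 - <<'E'
from h import *
s=bot.get_state(); p=np.array(s['ee_pos']); T=Rn.from_rotvec(s['tcp_rot']).as_matrix()
q,e=cross(ray('side',366.3,165.5),ray('wrist',318,251,s)); print('tip tool frame',(T.T@(q-p)).round(1),e)
for X in ([0,0,0],[0,0,-23],[11,0,-23],[-11,0,-23],[11,0,0]): w=p+T@np.array(X,float); print(X,proj('side',w).round(1),proj('wrist',w,s).round(1))
# block top & reds now
h=cv2.cvtColor(cv2.imread('pics/w4.png'),cv2.COLOR_BGR2HSV)
m=cv2.inRange(h,(0,150,60),(6,255,255))|cv2.inRange(h,(174,150,60),(180,255,255)); m[:90]=0;m[250:]=0;m[:,:280]=0;m[:,350:]=0
n,l,st,c=cv2.connectedComponentsWithStats(m)
for i in range(1,n):
  if st[i][4]>30: print(st[i],onz('wrist',*c[i],63,s).round(1))
print('block ctr px(318,201)->',onz('wrist',317.8,201,76,s).round(1),proj('wrist',np.array([380.2,204.5,76]),s))
E
```

```text
tip tool frame [ 10.8   0.6 -28.8] 0.02509623662325634
[0, 0, 0] [363.9 178.1] [316.9 244.7]
[0, 0, -23] [364.  166.4] [316.9 264. ]
[11, 0, -23] [366.6 168.5] [316.9 245.5]
[-11, 0, -23] [361.5 164.3] [316.9 281.7]
[11, 0, 0] [366.4 180.4] [316.9 228. ]
[306 113  25  18 412] [331.9 252.6  63. ]
block ctr px(318,201)-> [374.7 209.6  76. ] [318.20353239 209.89209149]
```

The finger ends sit about 24 mm behind the reported TCP (shut). The coupling did not move (red end still at (332,252.6)). I open, go down to a reported z of 30 and grip gently.

```bash
python3 -m inch '[0,0.6,0,0,0,0, 0,0,0,0,0,0, 0,0,0,0,0,0, 0,0,25,0,0,0, 0,0,25,0,0,0, 0,0,25,0,0,0, 0,0,20,0,0,0, 0,0,15,0,0,0, 0,0,0,0,0,0]' 0 20; python3 -m inch '[0,0,0,0,0,0, 0,0,0,0,0,0,0,0,0,0,0,0,0,0,0,0,0,0,0,0,0,0,0,0,0,0,0,0,0,0]' 1 20
```

```text
time: 8.02
ee_pos: [379.4, 204.8, 29.8]
tcp_rot: [-1.199, -2.902, 0.002]
ft_force: [0.8, 0.6, -0.1]
finger_gap: 85.4
time: 8.78
ee_pos: [380.1, 204.9, 30.9]
tcp_rot: [1.2, 2.903, 0.0]
ft_force: [-1.5, -1.1, 5.8]
finger_gap: 31.7
```

Gripped: gap 31.7 mm. Firm up the grip and lift.

```bash
python3 -m inch '[0,0,0,0,0,0, 0,0,0,0,0,0, 0,0,-5,0,0,0, 0,0,-20,0,0,0, 0,0,-40,0,0,0, 0,0,-40,0,0,0, 0,0,-40,0,0,0, 0,0,0,0,0,0, 0,0,0,0,0,0]' 1 80; python3 -c "
from h import *
plan([504.2,402.3,175],45,6)"
```

```text
time: 9.9
ee_pos: [379.2, 204.7, 174.2]
tcp_rot: [-1.199, -2.902, 0.002]
ft_force: [0.0, -0.1, -4.1]
finger_gap: 30.4
8.5,38,-0.2,-0.0003,-0.0002,0.0003
8.5,38,-0.2,-0.0003,-0.0002,0.0003
8.5,38,-0.2,-0.0003,-0.0002,0.0003
8.5,38,-0.2,-0.0003,-0.0002,0.0003
8.5,38,-0.2,-0.0003,-0.0002,0.0003
8.5,38,-0.2,-0.0003,-0.0002,0.0003
```

```bash
python3 -m inch '[8.5,38,0,0,0,0, 8.5,38,0,0,0,0, 8.5,38,0,0,0,0, 8.5,38,0,0,0,0, 8.5,38,0,0,0,0, 8.5,38,0,0,0,0, 0,0,0,0,0,0, 0,0,0,0,0,0,0,0,0,0,0,0]'; python3 - <<'E'
from h import *
plan([504.2,402.3,150],45,1)
b,s=snap('side','side5.png'); print(s['ee_pos'],s['finger_gap'])
cv2.imwrite('pics/c5.png',cv2.resize(b[150:300,170:320,::-1],None,fx=4,fy=4,interpolation=2))
E
```

```text
time: 11.02
ee_pos: [504.4, 401.7, 175.1]
tcp_rot: [-1.2, -2.903, 0.001]
ft_force: [1.3, -0.2, -3.0]
finger_gap: 30.5
0.6,0.3,25.1,-0.001,-0.0003,0.0011
[504.42031076 401.6789739  175.06003974] 30.474421249092746
```

View pics/c5.png

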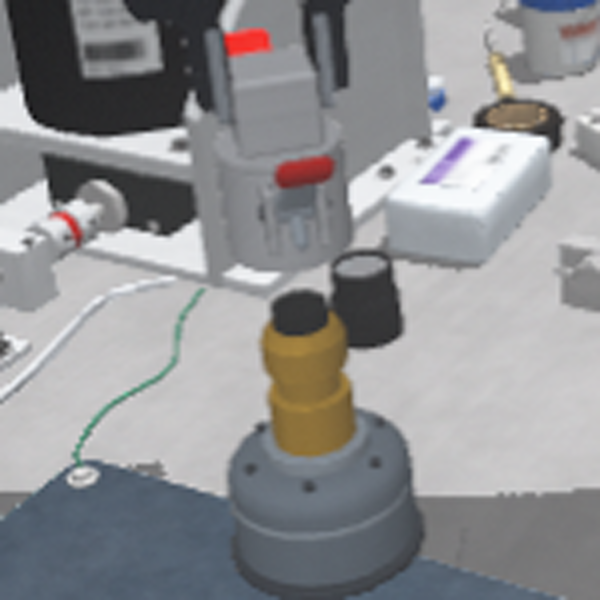

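The coupling hangs upright with its mouth centre at about (288,245) in the crop, above the adaptor (button at (300,312)). It is lined up to within about 1.5 mm, inside the taper's lead-in. I lower it by feel.

```bash
python3 -m inch '[0.2,-0.4,12,0,0,0, 0,0,12,0,0,0, 0,0,6,0,0,0, 0,0,3,0,0,0, 0,0,3,0,0,0, 0,0,0,0,0,0]'; python3 -m inch '[0,0,3,0,0,0, 0,0,3,0,0,0, 0,0,0,0,0,0]'
```

```text
time: 11.82
ee_pos: [504.3, 402.3, 139.4]
tcp_rot: [-1.2, -2.903, -0.0]
ft_force: [-1.1, -0.0, -3.5]
finger_gap: 30.3
time: 12.2
ee_pos: [504.2, 402.2, 133.1]
tcp_rot: [-1.2, -2.903, 0.001]
ft_force: [1.6, -0.3, -3.1]
finger_gap: 30.1
```

```bash
python3 -m inch '[0,0,3,0,0,0, 0,0,3,0,0,0, 0,0,0,0,0,0]'; python3 -m inch '[0,0,3,0,0,0, 0,0,3,0,0,0, 0,0,0,0,0,0]';python3 -m inch '[0,0,3,0,0,0,0,0,0,0,0,0, 0,0,0,0,0,0]'
```

```text
time: 12.58
ee_pos: [504.2, 402.2, 127.0]
tcp_rot: [-1.2, -2.903, 0.001]
ft_force: [0.8, 0.8, -2.9]
finger_gap: 30.2
time: 12.95
ee_pos: [504.2, 402.2, 121.0]
tcp_rot: [-1.2, -2.903, 0.001]
ft_force: [-0.7, 0.1, -3.9]
finger_gap: 30.4
time: 13.32
ee_pos: [504.4, 402.3, 118.4]
tcp_rot: [1.2, 2.903, 0.0]
ft_force: [-0.2, 0.2, -3.9]
finger_gap: 30.2
```

```bash
for i in 1 2 3; do :; done; python3 -m inch '[0,0,2,0,0,0, 0,0,2,0,0,0, 0,0,0,0,0,0]'; python3 -m inch '[0,0,2,0,0,0,0,0,0,0,0,0]'; python3 -m inch '[0,0,2,0,0,0,0,0,0,0,0,0]'
```

```text
time: 13.7
ee_pos: [504.3, 402.2, 114.1]
tcp_rot: [-1.2, -2.903, 0.001]
ft_force: [0.3, -0.3, -3.0]
finger_gap: 30.2
time: 13.95
ee_pos: [504.3, 402.2, 112.2]
tcp_rot: [-1.2, -2.903, 0.0]
ft_force: [0.1, -0.1, -3.9]
finger_gap: 30.0
time: 14.2
ee_pos: [504.3, 402.2, 110.2]
tcp_rot: [-1.2, -2.903, 0.0]
ft_force: [-0.3, 0.4, -2.9]
finger_gap: 30.0
```

```bash
python3 -m inch '[0,0,1.5,0,0,0,0,0,0,0,0,0]'; python3 -m inch '[0,0,1.5,0,0,0,0,0,0,0,0,0]'
```

```text
time: 14.45
ee_pos: [504.5, 402.3, 109.2]
tcp_rot: [1.2, 2.903, 0.001]
ft_force: [0.2, -0.5, -1.2]
finger_gap: 30.4
time: 14.7
ee_pos: [504.5, 402.3, 108.7]
tcp_rot: [1.199, 2.903, 0.001]
ft_force: [-2.5, -2.9, 5.8]
finger_gap: 30.3
```

Contact with the button at a reported z of about 109, as expected. Home should be about 9 mm lower.

```bash
python3 -m inch '[0,0,1,0,0,0,0,0,0,0,0,0]'; python3 -m inch '[0,0,1,0,0,0,0,0,0,0,0,0]'
```

```text
time: 14.95
ee_pos: [504.5, 402.3, 107.9]
tcp_rot: [1.199, 2.903, 0.001]
ft_force: [-4.6, -1.8, 7.2]
finger_gap: 30.2
time: 15.2
ee_pos: [504.5, 402.3, 107.0]
tcp_rot: [1.199, 2.903, 0.001]
ft_force: [-4.0, -2.5, 7.8]
finger_gap: 30.4
```

```bash
python3 -m inch '[0,0,1,0,0,0,0,0,0,0,0,0,0,0,0,0,0,0]'
```

```text
time: 15.58
ee_pos: [504.5, 402.3, 106.0]
tcp_rot: [1.199, 2.903, 0.001]
ft_force: [-3.8, -2.9, 8.0]
finger_gap: 30.3
```

```bash
python3 -m inch '[0,0,1,0,0,0,0,0,1,0,0,0,0,0,0,0,0,0]'; python3 -m inch '[0,0,1,0,0,0,0,0,0,0,0,0]'; python3 -m inch '[0,0,1,0,0,0,0,0,0,0,0,0]'
```

```text
time: 15.95
ee_pos: [504.5, 402.3, 103.9]
tcp_rot: [1.199, 2.903, 0.001]
ft_force: [-3.5, -2.9, 8.2]
finger_gap: 30.2
time: 16.2
ee_pos: [504.5, 402.3, 103.0]
tcp_rot: [1.199, 2.903, 0.001]
ft_force: [-4.1, -2.4, 7.0]
finger_gap: 30.4
time: 16.45
ee_pos: [504.5, 402.3, 101.9]
tcp_rot: [1.199, 2.903, 0.001]
ft_force: [-3.7, -3.0, 7.6]
finger_gap: 30.4
```

```bash
python3 -m inch '[0,0,1,0,0,0,0,0,0,0,0,0]'; python3 -m inch '[0,0,0.7,0,0,0,0,0,0,0,0,0]'
```

```text
time: 16.7
ee_pos: [504.5, 402.3, 101.0]
tcp_rot: [1.199, 2.903, 0.001]
ft_force: [-3.6, -3.0, 7.8]
finger_gap: 30.1
time: 16.95
ee_pos: [504.5, 402.3, 100.3]
tcp_rot: [1.199, 2.903, 0.001]
ft_force: [-3.9, -2.4, 8.1]
finger_gap: 30.4
```

```bash
python3 -m inch '[0,0,0.6,0,0,0,0,0,0,0,0,0]'; python3 -m inch '[0,0,0.6,0,0,0,0,0,0,0,0,0]'
```

```text
time: 17.2
ee_pos: [504.5, 402.4, 100.2]
tcp_rot: [1.199, 2.902, 0.002]
ft_force: [-5.7, -3.5, 11.5]
finger_gap: 30.3
time: 17.45
ee_pos: [504.5, 402.3, 100.2]
tcp_rot: [1.199, 2.902, 0.002]
ft_force: [-7.8, -4.4, 14.9]
finger_gap: 30.1
```

```bash
python3 -m inch '[0,0,0.6,0,0,0,0,0,0,0,0,0]'
```

```text
time: 17.7
ee_pos: [504.5, 402.4, 100.2]
tcp_rot: [1.199, 2.902, 0.002]
ft_force: [-8.6, -6.3, 18.9]
finger_gap: 30.4
```

Force rose sharply at z 100.2 with no further travel, 9 mm below first contact: the coupling is home. Unload, release, rise and shut.

```bash
python3 -m inch '[0,0,-1.2,0,0,0, 0,0,0,0,0,0]'; python3 -m inch '[0,0,0,0,0,0,0,0,0,0,0,0,0,0,0,0,0,0,0,0,0,0,0,0]' 0; python3 -m inch '[0,0,-20,0,0,0,0,0,-40,0,0,0,0,0,-20,0,0,0,0,0,0,0,0,0,0,0,0,0,0,0]'; python3 -m inch '[0,0,0,0,0,0,0,0,0,0,0,0,0,0,0,0,0,0,0,0,0,0,0,0,0,0,0,0,0,0]' 1 40
python3 - <<'E'
from h import *
a,s=snap('wrist','w6.png'); print(s['ee_pos'],s['ft_force'])
h=cv2.cvtColor(a,cv2.COLOR_RGB2HSV)
m=cv2.inRange(h,(0,150,60),(6,255,255))|cv2.inRange(h,(174,150,60),(180,255,255)); m[:60]=0;m[300:]=0;m[:,:250]=0;m[:,390:]=0
n,l,st,c=cv2.connectedComponentsWithStats(m)
for i in range(1,n):
  if st[i][4]>30: print(st[i],onz('wrist',*c[i],132,s).round(1))
plan([504.4-43.1,402.3+43.1,180],45,1)
E
```

```text
time: 17.95
ee_pos: [504.5, 402.3, 100.2]
tcp_rot: [1.199, 2.902, 0.002]
ft_force: [-6.0, -4.0, 12.0]
finger_gap: 30.6
time: 18.45
ee_pos: [504.3, 402.2, 98.0]
tcp_rot: [-1.2, -2.903, 0.0]
ft_force: [0.1, 1.1, -0.3]
finger_gap: 85.4
time: 19.08
ee_pos: [503.9, 402.0, 176.7]
tcp_rot: [-1.199, -2.902, 0.002]
ft_force: [-0.3, 0.3, -0.5]
finger_gap: 85.5
time: 19.7
ee_pos: [504.3, 402.3, 178.1]
tcp_rot: [1.2, 2.903, 0.0]
ft_force: [-0.4, -0.0, -0.1]
finger_gap: 0.4
[504.34339065 402.25423457 178.1000325 ] [-0.39891582 -0.00258622 -0.09545086]
[304 114  28  21 548] [456.7 450.3 132. ]
61,0.2,-1.9,0.0001,0,0.0016
```

```bash
python3 -m inch '[30,0,0,0,0,0,31,0,0,0,0,0,0,0,20,0,0,0,0,0,15,0,0,0,0,0,0,0,0,0]'; python3 -m inch '[0,0,8,0,0,0,0,0,8,0,0,0,0,0,5,0,0,0,0,0,0,0,0,0]'; python3 -m inch '[0,0,4,0,0,0,0,0,4,0,0,0,0,0,0,0,0,0]'
```

```text
time: 20.38
ee_pos: [460.9, 444.7, 141.8]
tcp_rot: [-1.2, -2.902, 0.003]
ft_force: [-0.4, -0.5, 1.0]
finger_gap: 0.1
time: 20.88
ee_pos: [461.0, 445.2, 121.7]
tcp_rot: [-1.2, -2.903, 0.001]
ft_force: [-0.4, -1.0, 0.6]
finger_gap: 0.2
time: 21.25
ee_pos: [461.0, 445.2, 113.7]
tcp_rot: [-1.2, -2.903, 0.001]
ft_force: [0.4, 0.6, 0.4]
finger_gap: 0.4
```

```bash
python3 -m inch '[0,0,4,0,0,0,0,0,4,0,0,0,0,0,0,0,0,0]'; python3 -m inch '[0,0,4,0,0,0,0,0,4,0,0,0,0,0,0,0,0,0]'
```

```text
time: 21.62
ee_pos: [461.2, 445.2, 105.9]
tcp_rot: [-1.2, -2.903, 0.0]
ft_force: [0.5, 0.2, 0.6]
finger_gap: 0.0
time: 22.0
ee_pos: [461.0, 445.2, 97.7]
tcp_rot: [-1.2, -2.903, 0.001]
ft_force: [-0.0, 0.5, 0.8]
finger_gap: -0.1
```

```bash
python3 -m inch '[0,0,3,0,0,0,0,0,3,0,0,0,0,0,0,0,0,0]'; python3 -m inch '[0,0,3,0,0,0,0,0,0,0,0,0]'; python3 -m inch '[0,0,3,0,0,0,0,0,0,0,0,0]'
python3 - <<'E'
from h import *
b,s=snap('side','side6.png'); a,_=snap('wrist','w7.png'); print(s['ee_pos'],s['ft_force'])
o=np.zeros((600,800,3),np.uint8); o[:,:400]=cv2.resize(b[140:290,185:285],(400,600),interpolation=2); o[:400,400:]=cv2.resize(a[130:330,217:417],(400,400),interpolation=2)
cv2.imwrite('pics/m7.png',o[:,:,::-1])
E
```

```text
time: 22.38
ee_pos: [461.0, 445.3, 91.8]
tcp_rot: [-1.2, -2.903, 0.001]
ft_force: [0.2, 0.2, 2.2]
finger_gap: -0.1
time: 22.62
ee_pos: [461.0, 445.3, 88.9]
tcp_rot: [-1.2, -2.903, 0.0]
ft_force: [-0.8, -0.1, 2.4]
finger_gap: 0.1
time: 22.88
ee_pos: [461.0, 445.3, 85.8]
tcp_rot: [-1.2, -2.903, 0.001]
ft_force: [-0.5, 0.9, 1.4]
finger_gap: -0.2
[461.01977481 445.25902692  85.8032199 ] [-0.51092438  0.90508768  1.44633276]
```

View pics/m7.png

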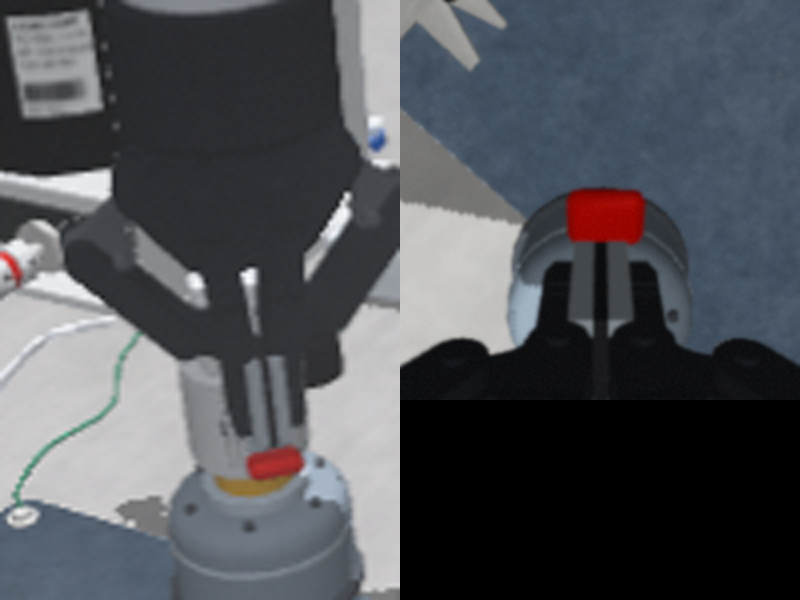

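Side: the finger ends sit on the red end (crop (275,455)) and the arm is swinging down at about 2 N. Continue.

```bash
python3 -m inch '[0,0,3,0,0,0,0,0,3,0,0,0,0,0,0,0,0,0]'; python3 -m inch '[0,0,3,0,0,0,0,0,3,0,0,0,0,0,0,0,0,0]';  python3 -m inch '[0,0,3,0,0,0,0,0,0,0,0,0]';python3 -m inch '[0,0,3,0,0,0,0,0,0,0,0,0]'
```

```text
time: 23.35
ee_pos: [461.1, 445.1, 79.7]
tcp_rot: [-1.2, -2.903, 0.001]
ft_force: [0.2, 0.4, 0.8]
finger_gap: -0.0
time: 23.72
ee_pos: [461.0, 445.3, 73.8]
tcp_rot: [-1.2, -2.903, 0.001]
ft_force: [-0.8, 0.5, 0.7]
finger_gap: 0.3
time: 23.98
ee_pos: [461.0, 445.3, 70.9]
tcp_rot: [-1.2, -2.903, 0.0]
ft_force: [-1.7, 1.7, 2.4]
finger_gap: -0.2
time: 24.22
ee_pos: [461.1, 445.2, 67.9]
tcp_rot: [-1.2, -2.903, 0.0]
ft_force: [-1.9, 1.6, 2.7]
finger_gap: 0.1
```

```bash
python3 -m inch '[0,0,2,0,0,0,0,0,0,0,0,0]'; python3 -m inch '[0,0,2,0,0,0,0,0,0,0,0,0]'; python3 -m inch '[0,0,2,0,0,0,0,0,0,0,0,0]'
```

```text
time: 24.48
ee_pos: [461.3, 445.1, 65.9]
tcp_rot: [1.2, 2.903, -0.0]
ft_force: [-0.8, 0.4, 2.2]
finger_gap: -0.1
time: 24.72
ee_pos: [461.4, 445.1, 64.0]
tcp_rot: [1.2, 2.903, -0.0]
ft_force: [0.6, -0.5, 2.5]
finger_gap: -0.1
time: 24.98
ee_pos: [461.2, 445.2, 62.0]
tcp_rot: [-1.2, -2.903, 0.0]
ft_force: [0.2, -0.4, 3.6]
finger_gap: 0.3
```

```bash
python3 -m inch '[0,0,2,0,0,0,0,0,0,0,0,0]'; python3 -m inch '[0,0,1.5,0,0,0,0,0,0,0,0,0]'; python3 -m inch '[0,0,1.5,0,0,0,0,0,0,0,0,0]'
```

```text
time: 25.22
ee_pos: [461.1, 445.3, 59.9]
tcp_rot: [-1.2, -2.903, 0.0]
ft_force: [1.0, -0.0, 3.3]
finger_gap: 0.2
time: 25.48
ee_pos: [461.1, 445.3, 58.4]
tcp_rot: [-1.2, -2.903, 0.0]
ft_force: [1.0, -0.7, 3.6]
finger_gap: -0.0
time: 25.72
ee_pos: [461.0, 445.3, 57.0]
tcp_rot: [-1.2, -2.903, 0.0]
ft_force: [-0.1, -0.1, 2.2]
finger_gap: -0.0
```

```bash
python3 -m inch '[0,0,1,0,0,0,0,0,0,0,0,0]'; python3 -m inch '[0,0,1,0,0,0,0,0,0,0,0,0]'
```

```text
time: 25.98
ee_pos: [461.1, 445.3, 56.0]
tcp_rot: [-1.2, -2.903, 0.0]
ft_force: [0.3, -1.3, 4.2]
finger_gap: 0.2
time: 26.22
ee_pos: [461.1, 445.3, 55.0]
tcp_rot: [-1.2, -2.903, 0.0]
ft_force: [1.0, -0.2, 3.6]
finger_gap: 0.4
```

```bash
python3 -m inch '[0,0,1,0,0,0,0,0,0,0,0,0]'; python3 -m inch '[0,0,1,0,0,0,0,0,0,0,0,0]'
```

```text
time: 26.48
ee_pos: [461.1, 445.3, 54.0]
tcp_rot: [-1.2, -2.903, 0.0]
ft_force: [0.4, 0.3, 3.9]
finger_gap: -0.3
time: 26.72
ee_pos: [461.1, 445.3, 53.0]
tcp_rot: [-1.2, -2.903, 0.0]
ft_force: [-0.0, -0.4, 4.1]
finger_gap: -0.2
```

```bash
python3 -m inch '[0,0,1,0,0,0,0,0,0,0,0,0]'; python3 -m inch '[0,0,0.7,0,0,0,0,0,0,0,0,0]'
```

```text
time: 26.98
ee_pos: [461.1, 445.3, 52.0]
tcp_rot: [-1.2, -2.903, -0.0]
ft_force: [-0.2, 0.5, 4.1]
finger_gap: -0.6
time: 27.22
ee_pos: [461.2, 445.3, 51.4]
tcp_rot: [1.2, 2.903, 0.0]
ft_force: [0.4, 0.6, 5.0]
finger_gap: -0.2
```

```bash
python3 -m inch '[0,0,0.7,0,0,0,0,0,0,0,0,0]'; python3 -m inch '[0,0,0.7,0,0,0,0,0,0,0,0,0]'
```

```text
time: 27.48
ee_pos: [461.3, 445.4, 51.1]
tcp_rot: [1.2, 2.903, 0.001]
ft_force: [-0.5, 0.9, 7.3]
finger_gap: 0.2
time: 27.72
ee_pos: [461.4, 445.5, 50.8]
tcp_rot: [1.2, 2.903, 0.002]
ft_force: [-0.2, -1.2, 8.3]
finger_gap: 0.0
```

```bash
python3 -m inch '[0,0,0.7,0,0,0,0,0,0,0,0,0]'
```

```text
time: 27.98
ee_pos: [461.5, 445.7, 50.6]
tcp_rot: [1.199, 2.903, 0.002]
ft_force: [-1.2, -1.0, 11.5]
finger_gap: 0.1
```

The arm stops at z 50.6 with a rise to 11 N, where the stop was predicted (51). Now the other arm.

```bash
python3 -m inch '[0,0,-12,0,0,0,0,0,-40,0,0,0,0,0,-50,0,0,0,0,0,-28,0,0,0,-20,0,0,0,0,0,-40,0,0,0,0,0,-40,0,0,0,0,0,-22,0,0,0,0,0,0,0,0,0,0,0,0,0,0,0,0,0]'; python3 -c "
from h import *
plan([504.4+43.1,402.3-43.1,125],45,1)"
```

```text
time: 29.22
ee_pos: [546.8, 359.9, 178.9]
tcp_rot: [-1.198, -2.903, 0.001]
ft_force: [-0.5, -0.3, 0.2]
finger_gap: 0.3
-1,0.1,53.9,-0.0007,-0.0007,0.0024
```

```bash
python3 -m inch '[-1,0,20,0,0,0,0,0,20,0,0,0,0,0,10,0,0,0,0,0,0,0,0,0]'; python3 -m inch '[0,0,5,0,0,0,0,0,5,0,0,0,0,0,5,0,0,0,0,0,5,0,0,0,0,0,0,0,0,0]'; python3 -m inch '[0,0,5,0,0,0,0,0,5,0,0,0,0,0,0,0,0,0]'; python3 -m inch '[0,0,4,0,0,0,0,0,4,0,0,0,0,0,0,0,0,0]'
```

```text
time: 29.72
ee_pos: [547.6, 359.0, 129.0]
tcp_rot: [-1.198, -2.903, 0.001]
ft_force: [-0.2, -1.2, 0.2]
finger_gap: -0.1
time: 30.35
ee_pos: [548.1, 358.4, 108.8]
tcp_rot: [-1.2, -2.903, 0.001]
ft_force: [0.5, -0.4, -0.4]
finger_gap: 0.0
time: 30.72
ee_pos: [548.2, 358.4, 98.9]
tcp_rot: [-1.2, -2.903, 0.0]
ft_force: [1.1, -0.7, -0.5]
finger_gap: -0.1
time: 31.1
ee_pos: [548.1, 358.4, 90.9]
tcp_rot: [-1.2, -2.903, 0.001]
ft_force: [0.4, 0.0, 0.7]
finger_gap: 0.6
```

```bash
python3 -m inch '[0,0,4,0,0,0,0,0,4,0,0,0,0,0,0,0,0,0]';python3 -m inch '[0,0,3,0,0,0,0,0,3,0,0,0,0,0,0,0,0,0]'
```

```text
time: 31.48
ee_pos: [548.1, 358.4, 82.7]
tcp_rot: [-1.2, -2.903, 0.001]
ft_force: [0.4, 0.1, -0.3]
finger_gap: -0.2
time: 31.85
ee_pos: [548.1, 358.4, 76.9]
tcp_rot: [-1.2, -2.903, 0.0]
ft_force: [0.3, -0.8, 0.7]
finger_gap: 0.4
```

Force is low here; check with the side camera where the red ends are.

```bash
python3 - <<'E'
from h import *
for nm in('side','top'):
  a,s=snap(nm,nm+'8.png'); h=cv2.cvtColor(a,cv2.COLOR_RGB2HSV)
  m=cv2.inRange(h,(0,130,60),(7,255,255))|cv2.inRange(h,(173,130,60),(180,255,255))
  n,l,st,c=cv2.connectedComponentsWithStats(m)
  p=proj(nm,np.array([504.4,402.3,100.]))
  print(nm,[(st[i][4],c[i].round(1).tolist()) for i in range(1,n) if st[i][4]>4 and np.hypot(*(c[i]-p))<60])
  for r,sg in(('B',-1),('A',1)):
    for q in (0,.15,.6,.9,1.309):
      ang=np.radians(40)-q; d=24+54*np.cos(ang); X=np.array([504.4-sg*.7071*d,402.3+sg*.7071*d,69.3+28+54*np.sin(ang)]); print(r,q,X[2].round(0),proj(nm,X).round(1))
E
```

```text
side [(np.int32(126), [254.9, 276.9])]
B 0 132.0 [237.2 200.4]
B 0.15 125.0 [237.2 202.7]
B 0.6 103.0 [238.  212.4]
B 0.9 86.0 [239.2 220.7]
B 1.309 66.0 [241.3 232.8]
A 0 132.0 [251.8 238.1]
A 0.15 125.0 [252.9 243.6]
A 0.6 103.0 [255.5 259.7]
A 0.9 86.0 [256.5 268.5]
A 1.309 66.0 [256.7 276.4]
top [(np.int32(27), [219.7, 205.8])]
B 0 132.0 [254.2 165.5]
B 0.15 125.0 [256.  164.9]
B 0.6 103.0 [259.3 164.8]
B 0.9 86.0 [259.9 166.4]
B 1.309 66.0 [258.5 170.3]
A 0 132.0 [215.9 200.8]
A 0.15 125.0 [215.1 202.5]
A 0.6 103.0 [214.9 205.8]
A 0.9 86.0 [216.5 206.4]
A 1.309 66.0 [220.7 205.2]
```

Arm A's red end lies where "closed" predicts (side (255,277)). B is hidden behind the gripper, so I continue by feel.

```bash
python3 -m inch '[0,0,3,0,0,0,0,0,3,0,0,0,0,0,0,0,0,0]';python3 -m inch '[0,0,2,0,0,0,0,0,2,0,0,0,0,0,0,0,0,0]';python3 -m inch '[0,0,2,0,0,0,0,0,0,0,0,0]';python3 -m inch '[0,0,2,0,0,0,0,0,0,0,0,0]'
```

```text
time: 32.33
ee_pos: [548.2, 358.5, 71.1]
tcp_rot: [-1.2, -2.903, 0.0]
ft_force: [0.5, -0.5, 0.7]
finger_gap: 0.3
time: 32.7
ee_pos: [548.1, 358.6, 67.1]
tcp_rot: [-1.2, -2.903, 0.0]
ft_force: [-1.3, -0.0, 1.9]
finger_gap: -0.1
time: 32.95
ee_pos: [548.2, 358.5, 65.1]
tcp_rot: [-1.2, -2.903, 0.0]
ft_force: [0.2, -0.1, 2.5]
finger_gap: 0.2
time: 33.2
ee_pos: [548.3, 358.4, 63.1]
tcp_rot: [-1.2, -2.903, 0.0]
ft_force: [-0.1, 0.6, 2.7]
finger_gap: -0.2
```

```bash
python3 -m inch '[0,0,2,0,0,0,0,0,0,0,0,0]';python3 -m inch '[0,0,1.5,0,0,0,0,0,0,0,0,0]';python3 -m inch '[0,0,1.5,0,0,0,0,0,0,0,0,0]'
```

```text
time: 33.45
ee_pos: [548.3, 358.4, 61.1]
tcp_rot: [-1.2, -2.903, 0.0]
ft_force: [0.1, -0.0, 3.0]
finger_gap: 0.2
time: 33.7
ee_pos: [548.3, 358.5, 59.7]
tcp_rot: [1.2, 2.903, -0.0]
ft_force: [-0.7, 0.9, 3.4]
finger_gap: -0.1
time: 33.95
ee_pos: [548.3, 358.5, 58.3]
tcp_rot: [1.2, 2.903, 0.0]
ft_force: [-0.2, 1.8, 3.7]
finger_gap: -0.2
```

```bash
python3 -m inch '[0,0,1.5,0,0,0,0,0,1.5,0,0,0,0,0,0,0,0,0]';python3 -m inch '[0,0,1.5,0,0,0,0,0,0,0,0,0]';python3 -m inch '[0,0,1,0,0,0,0,0,0,0,0,0]'
```

```text
time: 34.33
ee_pos: [548.5, 358.5, 55.4]
tcp_rot: [1.2, 2.903, 0.0]
ft_force: [0.1, 0.2, 4.5]
finger_gap: -0.1
time: 34.58
ee_pos: [548.6, 358.4, 54.1]
tcp_rot: [1.2, 2.903, 0.001]
ft_force: [-0.3, 1.2, 5.0]
finger_gap: -0.4
time: 34.83
ee_pos: [548.6, 358.5, 53.2]
tcp_rot: [1.2, 2.903, 0.001]
ft_force: [0.5, -0.4, 7.1]
finger_gap: -0.0
```

```bash
python3 -m inch '[0,0,1,0,0,0,0,0,0,0,0,0]';python3 -m inch '[0,0,0.7,0,0,0,0,0,0,0,0,0]'
```

```text
time: 35.08
ee_pos: [548.8, 358.5, 52.6]
tcp_rot: [1.199, 2.902, 0.001]
ft_force: [0.1, -0.8, 8.0]
finger_gap: 0.3
time: 35.33
ee_pos: [549.0, 358.5, 52.3]
tcp_rot: [1.199, 2.902, 0.002]
ft_force: [-0.7, -0.1, 9.8]
finger_gap: 0.2
```

```bash
python3 -m inch '[0,0,0.7,0,0,0,0,0,0,0,0,0]'
```

```text
time: 35.58
ee_pos: [549.2, 358.5, 51.9]
tcp_rot: [1.199, 2.901, 0.002]
ft_force: [-0.8, -0.6, 11.9]
finger_gap: -0.2
```

Second stop felt at z 52 (12 N). I back off, clear the view and check both arms.

```bash
python3 -m inch '[0,0,-12,0,0,0,0,0,-40,0,0,0,0,0,-50,0,0,0,0,0,-50,0,0,0,0,-50,-30,0,0,0,0,-60,0,0,0,0,-40,-50,0,0,0,0,-40,-30,0,0,0,0,0,0,0,0,0,0,0,0,0,0,0,0]'
python3 - <<'E'
from h import *
for nm in('side','top','wrist'):
  a,s=snap(nm,nm+'9.png'); h=cv2.cvtColor(a,cv2.COLOR_RGB2HSV)
  m=cv2.inRange(h,(0,130,60),(7,255,255))|cv2.inRange(h,(173,130,60),(180,255,255))
  n,l,st,c=cv2.connectedComponentsWithStats(m)
  P=lambda X: proj(nm,X,s)
  p=P(np.array([504.4,402.3,100.]))
  print(nm,p.round(0),[(int(st[i][4]),c[i].round(1).tolist()) for i in range(1,n) if st[i][4]>4 and np.hypot(*(c[i]-p))<110])
  for r,sg in(('B',-1),('A',1)):
    for q in (0,.15,1.0,1.15,1.309):
      ang=np.radians(40)-q; d=24+54*np.cos(ang); X=np.array([504.4-sg*.7071*d,402.3+sg*.7071*d,69.3+28+54*np.sin(ang)]); print(r,q,P(X).round(1),end=' ')
  print()
print(s['ee_pos'],s['ft_force'])
w=cv2.imread('pics/wrist9.png'); b=cv2.imread('pics/side9.png')
p=proj('wrist',np.array([504.4,402.3,100.]),s).astype(int); x,y=np.clip(p[0]-80,0,480),np.clip(p[1]-75,0,250)
o=np.zeros((600,800,3),np.uint8); o[:,:400]=cv2.resize(b[180:300,205:285],(400,600),interpolation=2); o[:375,400:]=cv2.resize(w[y:y+150,x:x+160],(400,375),interpolation=2)
cv2.imwrite('pics/m9.png',o)
E
```

```text
time: 36.83
ee_pos: [470.8, 169.3, 232.3]
tcp_rot: [-1.2, -2.903, 0.0]
ft_force: [0.2, 1.0, 0.7]
finger_gap: -0.2
side [246. 235.] [(12, [187.2, 205.3]), (122, [254.9, 276.5]), (9, [308.3, 321.1])]
B 0 [237.2 200.4] B 0.15 [237.2 202.7] B 1.0 [239.7 223.6] B 1.15 [240.4 228.1] B 1.309 [241.3 232.8] A 0 [251.8 238.1] A 0.15 [252.9 243.6] A 1.0 [256.7 271. ] A 1.15 [256.8 274. ] A 1.309 [256.7 276.4] 
top [237. 185.] [(14, [259.1, 170.2]), (26, [219.7, 205.5]), (6, [221.5, 240.0])]
B 0 [254.2 165.5] B 0.15 [256.  164.9] B 1.0 [259.8 167.2] B 1.15 [259.4 168.6] B 1.309 [258.5 170.3] A 0 [215.9 200.8] A 0.15 [215.1 202.5] A 1.0 [217.4 206.4] A 1.15 [218.8 206. ] A 1.309 [220.7 205.2] 
wrist [526.  37.] [(201, [491.6, 112.8])]
B 0 [535.7 112.8] B 0.15 [529.8 117.9] B 1.0 [501.1 120.5] B 1.15 [497.6 117. ] B 1.309 [494.4 112.4] A 0 [564.8 -61.6] A 0.15 [559.7 -64.6] A 1.0 [526.3 -49.2] A 1.15 [520.8 -42.3] A 1.309 [515.5 -34.1] 
[470.70158645 169.88205603 232.20498344] [-0.08626871 -0.21993097 -0.240719  ]
```

View pics/m9.png

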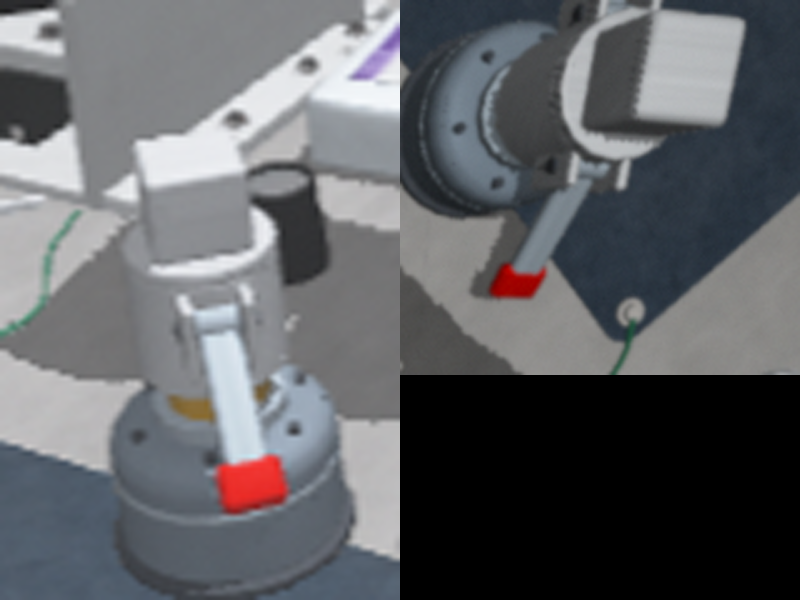

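Both arms show closed: A at side (255,277), against (256.7,276.4) predicted for 1.309. B at wrist (492,113) and top (259,170) also matches 1.309, not 1.15. The coupling is upright and the loupe and wipes have not moved. I hand in.

```bash
python3 -c "
from station import bot
print(bot.close_job(), bot.get_state()['time'])"
```

```text
the job is handed in; nothing more can be done
the job is handed in; nothing more can be done
```

The coupling is home on the adaptor and both cam arms are down at their stops. I handed the job in at about 37 s with the gripper well clear; no verdict was reported.

- **Missed first grasp:** I shut the gripper on top of the grip block and pressed on the coupling with about 40 N while it stood on the worktop. That is right at the limit for the gripper body, though it was the finger ends that touched. The finger ends turned out to sit about 24 mm behind the reported TCP. I backed off, saw that the coupling had not moved, and regripped lower.
- **Seating:** The coupling touched the button at a reported z of 109. It slid in under about 11 N, then stopped hard at z 100.2, with the reading rising to 19 N (about 22 N with the coupling's weight). That is the 9 mm of travel expected.
- **Cam arms:** Each arm swung at 2 to 5 N and was stopped at about 12 N, slightly over the 10 N asked for. The first stopped at z 50.6, where I predicted 51. The second stopped at z 51.9, about 1 to 2 mm higher than the first.
- **Last checks:** The red end of each arm lies within 1 to 3 pixels of where the fully closed angle predicts (the first in the side and top views, the second in the wrist and top views). The loupe and wipes looked unmoved. I did not measure the spacer block, caliper or bearing separately after the job.

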